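Nudge the sample carriage home against its hidden stop

ROBOT

A 6-joint arm with a two-finger parallel gripper is mounted at the origin on a cart in front of the work surface, level with it; the furniture and walls round the work are solid. World frame = base frame: x ahead of the robot, y to its left, z up, the work surface at z = 0. Lengths are in mm, angles in rad, forces in N, time in s.
With the tool pointing down it reaches from about 375 to 825 mm from the base axis. Payload 5.5 kg.
Tool frame: the origin (TCP) lies on the centre line of the jaws, within the pads' length; the fingertips stand 19 mm ahead of it and the grasp point (between the pads) is the TCP; z points along the fingers, x is the direction in which the jaws open and shut, and the axes are right-handed (so a half turn about z gives the same grasp; the last joint's range is limited). The gripper opens to 85 mm and grips with 20 to 120 N. Pads are 22 mm wide; open, the fingers measure 114 mm over their backs; the gripper's body (76 mm by 85 mm) begins 54 mm behind the grasp point. The pads swing forward as they close: fully open they stand 13 mm farther back than shut.
Start: joints at [1.196, 0.314, -0.047, 1.21, 0, 1.571], TCP at [219.648, 558.345, 250.299] pointing down, gripper open.
Joint ranges: [-2.67, 2.67], [-0.69, 1.73], [-1.03, 1.25], [-2.08, 2.16], [-1.42, 1.45], [-3.14, 3.14]. Speed limits (rad/s): [2.39, 2.39, 3.01, 3.14, 3.14, 3.14].

INTERFACE

Orientations are given as a unit quaternion [w, x, y, z].
In Python, from plant import monitor, imaging, workorder gives the robot as it stands.
- The arm moves only by the shell command python3 -m inch 'ROWS' [FORCE]. ROWS is JSON, a list of rows, each a list of 3 entries, a list of its own where there are three numbers: the shift along the tool's x, y, z scaled (see below), then the turn, a rotation vector about the tool's x, y, z scaled (see below), then the opening, from 0 (shut) to 1 (fully open). A call has exactly 10 rows; each row is the pose to reach, as a shift and turn from the pose measured when the call began, along the tool's axes at that moment; what a row does not reach only later rows make up. The controller multiplies each number of a shift by 0.2 m and each number of a turn by 45 degrees. A row lasts 1/8 s, in which the tool goes at most 62.5 mm and 10.7 degrees, less where a joint would pass 70% of its speed; a pose out of reach is approached as far as the arm can. A call with a number of a shift or a turn outside -1 to 1 is refused whole. A call with a gripper value outside its range is refused whole. The fingers move at their own pace and stop on an object; FORCE is the grip in N (left out, the last holds). Time passes only in rows, so rows that repeat a pose let the fingers close, or fill a call up. It gives the time, the measured TCP pose, the force and the opening at its end, in the units of the state.
- monitor.read_state(): the state, without advancing time (a new reading comes with each control period).
- imaging.read_camera(name): name is "side" or "top" or "wrist"; returns the picture (420x560x3 uint8, red, green, blue); there is no depth.
- imaging.calibration(name): a dict with "camera_matrix" (3x3 intrinsics, pixels), "rvec" (rotation vector, rad) and "tvec" (3), from world to camera coordinates, as OpenCV has them; the wrist camera has in their place "tool_from_camera" (4x4, takes a point from camera to tool coordinates, whose origin is the TCP and whose axes are the tool frame's). Camera axes: x right, y down, z forward; pixel columns grow to the right and rows downward; lengths in mm; the calibration is good to about 2 mm. A picture is of the moment at which its call begins: read the wrist's pose just before it. calibration takes no time and is no camera call.
- workorder.hand_in(): hands the job in, once; it reports no verdict.
Trained networks look in the newest picture that a camera, given by its name, has taken for a name from the list of things; names that differ only in an ending like _2 or _b are one class to them, and where a whole thing is asked for, a point or a joint stands for the part that bears it (a point fixed in the world has none). Each returns a list of dicts, best first, with "score" (0 to 1); they miss things now and then, are a little off and sometimes report something else, mostly with a low value. They report only what shows in the picture. A call takes as long as a camera call. They do not tell look-alikes from the thing itself.
- imaging.spot_in(camera, name): "xyz" ([x, y, z] in mm, in the coordinates of the camera as it stood for that picture, good to about 4 mm: the middle of the surface that is visible of it).
The state is a dict: "clock": time; "q": joint angles; "qd": joint speeds; "joint_torque": joint torques, N m; "ee_pos": TCP position; "tool_rot": TCP orientation; "ft_force": force on the tool from outside, world axes, zero at the start; "wrist_torque": the same for the moment, N m; "opening": finger opening in mm.
Only numpy, scipy, OpenCV 4.12 (cv2) and the standard library are available. Lean on these libraries where they do the work, as an engineer would, in place of code of your own. Each camera call takes 0.05 s, during which the arm holds its last target.

TASK

Pick up the wooden-handled push rod and, with its tip, gently nudge the sample carriage along its guide into the hood in small pushes until it rests against the end stop hidden inside; the stop is only clamped by friction, so do not shove it out of its setting, and keep the gripper off the carriage. Then lay the rod flat on the worktop, clear of the guide, leaving the carriage against the stop and the things nearby undisturbed.

Things in the scene. Friction and masses are not known exactly. Their poses are not given: they have to be found in the camera images.
- guide: Fixed aluminium base plate, 260 x 90 x 6 mm, with two low rails along it (tops 16 mm above the worktop, 54 mm over their outer edges) and a closed grey sheet-metal hood over its far part. Origin on the worktop, on the guide's centre line; +x is the way the carriage slides in, z up. The plate runs from x = -150 to +110 mm, the hood from x = -30 to +110 mm.
- hood_mouth (a point): Middle of the hood's only opening, at its -x end, 35 mm above the worktop; hood 140 mm long, 70 mm wide, top 67 mm above the worktop. The end stop inside is out of sight, at an unknown setting: the carriage can slide in 30 to 95 mm, its rear then still 5 to 40 mm outside. The stop holds by friction against about 15 N, and may not be shifted by more than 4 mm.
- carriage: Loose metal block in the guide, 100 mm long (x) x 36 mm wide x 44 mm high, 0.35 to 0.7 kg, standing on the guide's plate between the rails with about 1 mm play a side, its front end already in the mouth of the hood. Origin at the centre of its underside (6 mm above the worktop); +x is its front, the way in. Sliding it takes about 2 to 5 N, a little more if it is pushed askew.
- push_face (a point): Centre of the flat round push button (18 mm across, standing 3 mm off the block) on the carriage's rear (-x) face: 53 mm behind the carriage's centre, 30 mm above the worktop.
- push_rod: Loose push rod, 170 mm long, 0.12 kg, lying on the worktop: square wooden handle 80 mm long, 20 x 20 mm, from x = -85 to -5 mm, then a steel shaft 10 mm thick from x = -5 to +77 mm, with a flat round nose 14 mm across and 8 mm long at its end. Origin under the middle of its length, on its underside, 10 mm below its axis; +x points to the nose.
- rod_nose (a point): Centre of the rod's flat nose face, on the rod's axis, 85 mm from its middle.
- rod_butt (a point): Centre of the end of the rod's wooden handle, on the rod's axis, 85 mm from its middle.
- sample_jar: Bystander: small jar with a white lid, 50 mm across, 53 mm high; origin at the centre of its underside.
- petri_dish: Bystander: clear covered dish, 61 mm across, 16 mm high; origin at the centre of its underside.
- dropper_bottle: Bystander: small brown bottle with a black rubber dropper top, 33 mm across, 104 mm high; origin at the centre of its underside.
Not all that is in view belongs to the job. Several things have the shape of the carriage; the one meant has the colours described above.

How it is judged (in metres and radians):
On the way, in this order (a step that is already met when the one before it is completed fails the run):
1. the push rod is picked up (height (world z) of each of rod_nose, rod_butt above 0.02 m), for 0.2 s.
2. the carriage stands against the hidden stop (gap under 2 mm) (x of stop_c0 in the frame of carriage below 0.058 m and linear speed of carriage below 0.02 m/s), for 0.2 s.
At the end, for the whole second after the job is handed in: The carriage rests in the guide with less than 2 mm between its front face and the hidden stop; the push rod lies flat on the worktop (both ends of its axis lower than 14 mm), touching neither guide nor carriage; both are at rest (x of stop_c0 in the frame of carriage below 0.058 m and linear speed of each of carriage, push_rod below 0.01 m/s and height (world z) of each of rod_nose, rod_butt below 0.014 m and contact force between push_rod and guide below 0.05 N and contact force between push_rod and carriage below 0.05 N).
It fails at once if the hidden stop is shoved more than 4 mm from its setting (distance of stop_c0 from where it was at the start of the episode above 0.004 m).
It fails at once if the gripper or arm touches the carriage (contact force between any of the fingers, the arm and carriage above 0.5 N).
It fails at once if the carriage is struck so that it moves faster than 0.25 m/s (linear speed of carriage above 0.25 m/s).
It fails at once if a bystander is moved more than 20 mm (distance of any of sample_jar, petri_dish, dropper_bottle from where it was at the start of the episode above 0.02 m).
It also fails if it takes over 53 s, if anything falls off the work surface, if the arm or the gripper's body presses on something with over 40 N, if the wrist force passes 120 N, or if a joint passes its speed limit or range.

## Working session

There is one attempt and no reset: what is moved stays moved. The work goes in short steps, Python scripts to look and compute and a shell command to move; the robot and the scene stay as the last step left them, time stands still between calls to the robot, and variables do not carry over. Pictures are saved under pics/ and viewed, and the job is handed in when it is done.

```bash
ls; mkdir -p pics
python3 - <<'E'
from plant import monitor, imaging
import cv2
print(monitor.read_state())
for n in ("side","top","wrist"):
    im=imaging.read_camera(n); cv2.imwrite(f"pics/{n}0.png",im[:,:,::-1]); print(imaging.calibration(n))
E
```

```text
pics
{'clock': 0.0, 'q': array([ 1.19600142e+00,  3.14204354e-01, -4.81099825e-02,  1.21020785e+00,
       -3.24006747e-06,  1.57081787e+00]), 'qd': array([ 0.00041073,  0.00074511, -0.00054456,  0.00035372,  0.00164353,
        0.00062863]), 'joint_torque': array([-2.38196390e-04, -5.39592505e+01,  3.39746082e+01,  1.91466924e-02,
        9.41655202e-06,  6.59565544e-06]), 'ee_pos': array([219.44266411, 557.8223476 , 249.43399018]), 'tool_rot': array([ 4.87169270e-04,  8.26468604e-01,  5.62982150e-01, -7.12263229e-04]), 'ft_force': array([0.56776589, 0.12121709, 0.45369646]), 'wrist_torque': array([-0.01432342,  0.0182576 ,  0.01096047]), 'opening': 85.64736604770772}
{'camera_matrix': array([[459.65189706,   0.        , 272.72873382],
       [  0.        , 459.65189706, 209.13143831],
       [  0.        ,   0.        ,   1.        ]]), 'rvec': array([ 2.00342626, -0.07475112,  0.03321345]), 'tvec': array([-508.3949526 ,   73.57619336, 1186.32750845])}
{'camera_matrix': array([[425.47009217,   0.        , 272.72943205],
       [  0.        , 425.47009217, 218.50111665],
       [  0.        ,   0.        ,   1.        ]]), 'rvec': array([ 2.16794428, -2.13788187,  0.14681133]), 'tvec': array([  -2.36350695,  487.14621175, 1158.27706133])}
{'camera_matrix': array([[369.20163515,   0.        , 274.49114305],
       [  0.        , 369.20163515, 210.3032793 ],
       [  0.        ,   0.        ,   1.        ]]), 'tool_from_camera': array([[ 9.99998338e-01, -8.26106366e-04, -1.62501788e-03,
         4.27340059e-01],
       [ 1.29878945e-03,  9.48385741e-01,  3.17116382e-01,
        -8.21549962e+01],
       [ 1.27917193e-03, -3.17117966e-01,  9.48385238e-01,
        -1.24285383e+02],
       [ 0.00000000e+00,  0.00000000e+00,  0.00000000e+00,
         1.00000000e+00]])}
```

View pics/side0.png

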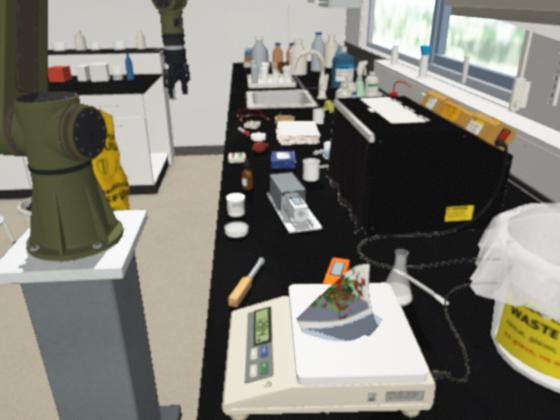

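View pics/top0.png

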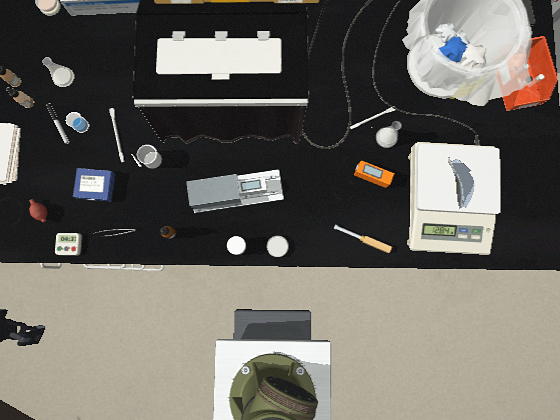

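View pics/wrist0.png

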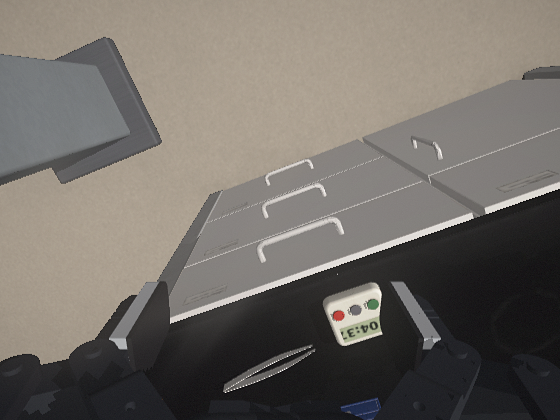

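```bash
cat > h.py <<'E'
import numpy as np, cv2
from plant import monitor, imaging
from scipy.spatial.transform import Rotation as R
def cam(n, st=None):
    """K, R_wc (cam->world), origin"""
    c=imaging.calibration(n); K=c["camera_matrix"]
    if n=="wrist":
        st=st or monitor.read_state(); T=c["tool_from_camera"]; Rt=rot(st)
        return K, Rt@T[:3,:3], Rt@T[:3,3]+st["ee_pos"]
    M=R.from_rotvec(c["rvec"]).as_matrix(); return K, M.T, -M.T@c["tvec"]
def rot(st): 
    w,x,y,z=st["tool_rot"]; return R.from_quat([x,y,z,w]).as_matrix()
def px2w(n,u,v,z,st=None):
    K,M,o=cam(n,st); d=M@np.linalg.solve(K,[u,v,1.]); return o+d*(z-o[2])/d[2]
def w2px(n,p,st=None):
    K,M,o=cam(n,st); c=K@(M.T@(np.asarray(p,float)-o)); return c[:2]/c[2]
def tri(n1,p1,n2,p2,st=None):
    A=[];b=[]
    for n,p in((n1,p1),(n2,p2)):
        K,M,o=cam(n,st); d=M@np.linalg.solve(K,[*p,1.]); d/=np.linalg.norm(d); P=np.eye(3)-np.outer(d,d); A.append(P); b.append(P@o)
    return np.linalg.solve(sum(A),sum(b))
def crop(src,dst,x0,y0,x1,y1,k):
    im=cv2.imread(src)[y0:y1,x0:x1]; cv2.imwrite(dst,cv2.resize(im,None,fx=k,fy=k,interpolation=cv2.INTER_CUBIC))
E
python3 - <<'E'
from h import *
crop("pics/top0.png","pics/c1.png",180,160,300,260,6)
crop("pics/top0.png","pics/c2.png",320,150,420,260,5)
crop("pics/side0.png","pics/c3.png",215,140,335,310,3)
for n in ["carriage","push_face","push_rod","rod_nose","rod_butt","guide","hood_mouth","sample_jar","petri_dish","dropper_bottle"]:
    K,M,o=cam("top")
    for d in imaging.spot_in("top",n)[:3]:
        print(n,round(d["score"],2),(M@np.array(d["xyz"])+o).round(0))
E
```

```text
carriage 0.78 [575.  62.  48.]
carriage 0.62 [ 614. -278.   44.]
push_face 0.67 [443. 293.  53.]
push_face 0.58 [576.  63.  50.]
push_face 0.58 [ 614. -276.   44.]
push_rod 0.65 [ 428. -265.   16.]
rod_nose 0.74 [ 430. -269.   21.]
rod_butt 0.59 [ 427. -265.   18.]
guide 0.93 [556. 132.  69.]
hood_mouth 0.72 [556. 130.  63.]
hood_mouth 0.26 [573.  63.  47.]
sample_jar 0.7 [ 430. -266.   18.]
petri_dish 0.87 [413.  -8.  14.]
dropper_bottle 0.5 [439. 293.  48.]
```

View pics/c1.png

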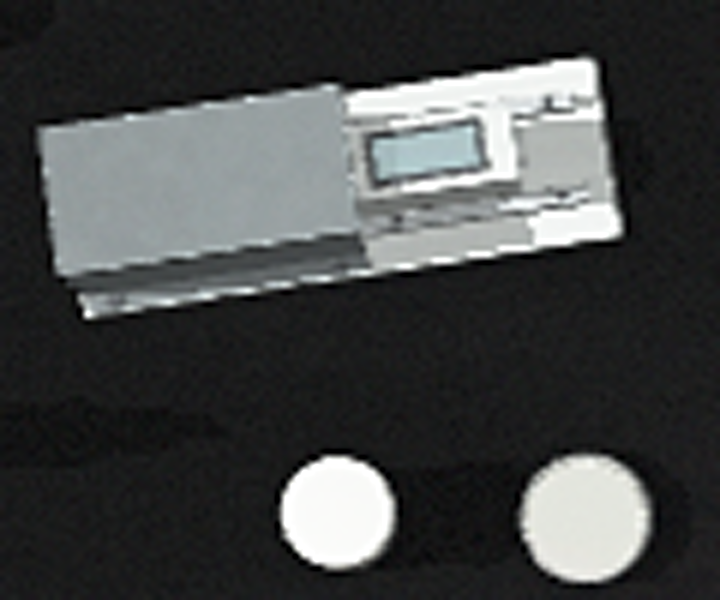

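View pics/c2.png

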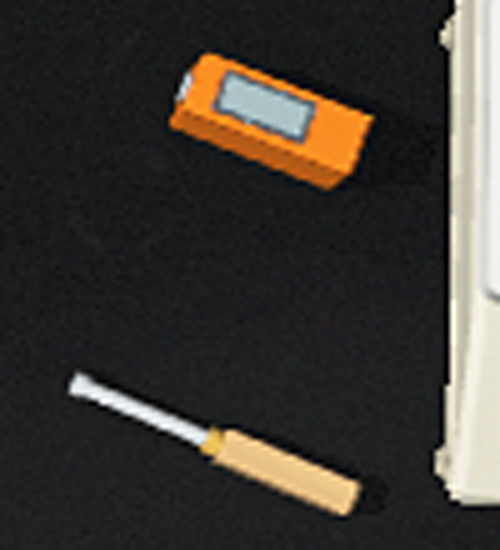

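View pics/c3.png

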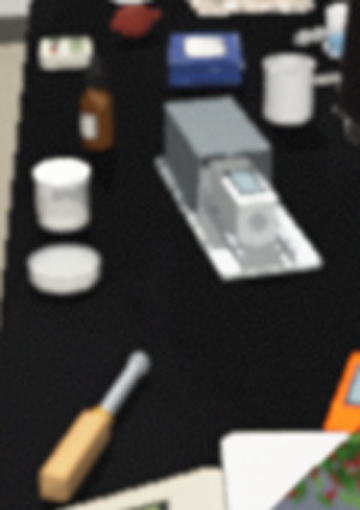

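Run:
```python
from h import *
f=lambda cx,cy,z:px2w("top",180+cx/6,160+cy/6,z)
A=f(597,60,6);B=f(623,237,6);C=f(87,318,6)
print("plate",A,B,C,np.linalg.norm(A-B),np.linalg.norm(C-B))
H=[f(*p,67) for p in((38,128),(340,85),(362,240),(57,275))]
for h in H: print("hood",h)
print(np.linalg.norm(H[0]-H[1]),np.linalg.norm(H[1]-H[2]),np.linalg.norm(H[2]-H[3]))
mouth=(H[1]+H[2])/2; back=(H[0]+H[3])/2; pe=(A+B)/2
print("mouth",mouth,"back",back,"plate end",pe)
for a,b in((pe,mouth),(pe,back),(mouth,back),(B,C)): d=b-a; print("yaw",np.degrees(np.arctan2(d[1],d[0])),np.linalg.norm(d[:2]))
print("car rear", f(515,108,50),f(522,188,50))
g=lambda cx,cy,z:px2w("top",320+cx/5,150+cy/5,z)
n=g(72,380,12);b1=g(359,482,20);b2=g(345,514,20);s1=g(224,430,20); s2=g(212,456,20)
print("nose",n,"butt",b1,b2,"front handle",s1,s2)
b=(b1+b2)/2;s=(s1+s2)/2; d=s-b; print(np.degrees(np.arctan2(d[1],d[0])),np.linalg.norm(d)); d=n-b;print(np.degrees(np.arctan2(d[1],d[0])),np.linalg.norm(d[:2]))
print("jar",f(338,512,53),"petri",f(585,518,16))
for p in((168,232,104),): print("bottle",px2w("top",*p))
print("scale edge",px2w("top",411,250,40),px2w("top",411,150,60), "table edge",px2w("top",300,268,0),"orange",px2w("top",360,185,0))
```

```text
plate [633.28986966 -13.31719435   6.        ] [546.40429798 -26.8101319    6.        ] [503.46587021 228.80767708   6.        ] 87.92702616016189 259.1990988532759
hood [582.21532759 243.34110076  67.        ]
hood [604.37432967 105.55148781  67.        ]
hood [532.27308521  93.72017546  67.        ]
hood [514.14717747 231.92180427  67.        ]
139.56001866464013 73.06551446988304 139.38521706778107
mouth [568.32370744  99.63583163  67.        ] back [548.18125253 237.63145251  67.        ] plate end [589.84708382 -20.06366313   6.        ]
yaw 100.19352629834023 121.61917931261617
yaw 99.18447158303022 261.0417861595987
yaw 98.30450082147367 139.45791433838355
yaw 99.53546640695295 259.1990988532759
car rear [598.69788948  25.29545402  50.        ] [560.83274104  21.44631103  50.        ]
nose [ 470.9002097  -171.18353915   12.        ] butt [ 414.56944253 -330.85379866   20.        ] [ 396.52047326 -322.5799032    20.        ] front handle [ 442.80758399 -255.46896184   20.        ] [ 428.04035104 -248.49624631   20.        ]
68.20829941875866 80.48579296643352
67.20780581893261 168.70660926969558
jar [409.1557659  102.69576537  53.        ] petri [410.55121339 -10.09182776  16.        ]
bottle [437.98805008 278.08009622 104.        ]
scale edge [ 403.92452143 -377.9514101    40.        ] [ 682.31607085 -379.71583384   60.        ] table edge [351.15738288 -74.79348911   0.        ] orange [ 593.48685989 -248.13616224    0.        ]
```

Top view: the guide has its hood on the left (plate end at px 282,185). The rod runs from its nose at 334,227 to its butt at 389,250. The jar lid is at 236,245 and the dish at 277,246.

Candidates for the carriage:
- **Metal block with a grey-blue window, in the guide:** (252,186)
- **Orange block:** (375,173)
- **Blue box:** (95,184)

The metal block in the guide fits the description, and crop c1 confirms it. The rod (360,238) has nothing resembling it.

```bash
cat >> h.py <<'E'
def plan(pos,yaw,quiet=False):
    """numbers for target TCP pos (mm), tool down, tool x at yaw deg"""
    st=monitor.read_state(); M=rot(st); s=M.T@(np.asarray(pos,float)-st["ee_pos"])
    y=np.radians(yaw); X=np.array([np.cos(y),np.sin(y),0]); Z=np.array([0,0,-1.]); G=np.column_stack([X,np.cross(Z,X),Z])
    rv=R.from_matrix(M.T@G).as_rotvec(degrees=True)
    print("t",round(st["clock"],2),"at",st["ee_pos"].round(1),"shift/200",(s/200).round(4),"turn/45",(rv/45).round(4),"F",st["ft_force"].round(2),"open",round(st["opening"],1))
E
python3 -c "
from h import *
plan((400,400,200),22.5+1)
plan((430,330,230),23.5)"
```

```text
t 0.65 at [219.6 558.3 250.3] shift/200 [-0.4066  1.1291  0.2516] turn/45 [-0.     -0.      1.0006] F [-0.91  0.37 -0.43] open 85.2
t 0.65 at [219.6 558.3 250.3] shift/200 [-0.6774  1.3968  0.1016] turn/45 [-0.     -0.      1.0006] F [-0.91  0.37 -0.43] open 85.2
```

```bash
python3 -m inch '[[[-0.09,0.1,0],[0,0,0.1],1],[[-0.18,0.2,0],[0,0,0.2],1],[[-0.27,0.3,0],[0,0,0.3],1],[[-0.36,0.4,0],[0,0,0.4],1],[[-0.45,0.5,0],[0,0,0.5],1],[[-0.54,0.6,0],[0,0,0.6],1],[[-0.63,0.7,0],[0,0,0.7],1],[[-0.72,0.8,0],[0,0,0.8],1],[[-0.81,0.9,0],[0,0,0.9],1],[[-0.9,1,0],[0,0,1],1]]'; python3 -c "
from h import *
plan((440,120,230),-21)"
```

```text
clock: 1.9
ee_pos: [340.2, 316.9, 250.5]
tool_rot: [-0.0, 0.979, 0.203, 0.0]
ft_force: [0.6, 0.6, 0.6]
opening: 85.4
t 1.9 at [340.2 316.9 250.5] shift/200 [0.0672 1.1015 0.1023] turn/45 [-4.000e-04 -5.000e-04  9.863e-01] F [0.63 0.65 0.64] open 85.4
```

```bash
python3 -m inch '[[[0.0,0.1,0],[0,0,0.1],1],[[0,0.2,0],[0,0,0.2],1],[[0,0.3,0],[0,0,0.3],1],[[0,0.4,0],[0,0,0.4],1],[[0,0.5,0],[0,0,0.5],1],[[0,0.6,0],[0,0,0.6],1],[[0,0.7,0],[0,0,0.7],1],[[0,0.8,0],[0,0,0.8],1],[[0,0.9,0],[0,0,0.9],1],[[0,1,0],[0,0,0.99],1]]'; python3 -c "
from h import *
plan((415,-50,200),-22)"
```

```text
clock: 3.15
ee_pos: [419.9, 132.7, 250.7]
tool_rot: [-0.0, 0.983, -0.185, 0.0]
ft_force: [0.2, -0.8, -0.3]
opening: 85.3
t 3.15 at [419.9 132.7 250.7] shift/200 [0.3091 0.8601 0.2528] turn/45 [-0.0009 -0.0007  0.0155] F [ 0.15 -0.79 -0.34] open 85.3
```

```bash
python3 -m inch '[[[0.05,0.1,0],[0,0,0.01],1],[[0.1,0.2,0],[0,0,0.01],1],[[0.15,0.3,0],[0,0,0.01],1],[[0.2,0.4,0],[0,0,0.01],1],[[0.25,0.5,0],[0,0,0.01],1],[[0.3,0.6,0],[0,0,0.01],1],[[0.35,0.7,0],[0,0,0.01],1],[[0.4,0.8,0],[0,0,0.01],1],[[0.43,0.9,0],[0,0,0.01],1],[[0.45,1,0],[0,0,0.01],1]]'; python3 -c "
from h import *
plan((430,-220,180),-22.3)"
```

```text
clock: 4.4
ee_pos: [431.1, -87.1, 250.7]
tool_rot: [-0.0, 0.982, -0.189, 0.001]
ft_force: [0.5, 0.2, -0.7]
opening: 85.8
t 4.4 at [431.1 -87.1 250.7] shift/200 [0.241  0.6194 0.3532] turn/45 [-0.001  -0.0012  0.0119] F [ 0.46  0.17 -0.73] open 85.8
```

```bash
python3 -m inch '[[[0.03,0.07,0.03],[0,0,0.01],1],[[0.06,0.14,0.06],[0,0,0.01],1],[[0.09,0.21,0.09],[0,0,0.01],1],[[0.12,0.28,0.12],[0,0,0.01],1],[[0.15,0.35,0.15],[0,0,0.01],1],[[0.18,0.42,0.2],[0,0,0.01],1],[[0.2,0.49,0.25],[0,0,0.01],1],[[0.22,0.56,0.3],[0,0,0.01],1],[[0.24,0.62,0.35],[0,0,0.01],1],[[0.24,0.62,0.35],[0,0,0.01],1]]'; python3 -c "
from h import *
st=monitor.read_state(); im=imaging.read_camera('wrist'); cv2.imwrite('pics/w1.png',im[:,:,::-1])
np.save('st1.npy',st,allow_pickle=True)
plan((430,-220,180),-22.3)"
```

```text
clock: 5.65
ee_pos: [429.1, -220.5, 179.6]
tool_rot: [-0.001, 0.981, -0.193, -0.0]
ft_force: [0.1, -0.3, 0.7]
opening: 85.5
t 5.7 at [ 429.4 -220.2  180.2] shift/200 [ 0.0024 -0.0019  0.001 ] turn/45 [-0.0015  0.0001  0.0009] F [-0.39  0.45  0.06] open 85.6
```

View pics/w1.png

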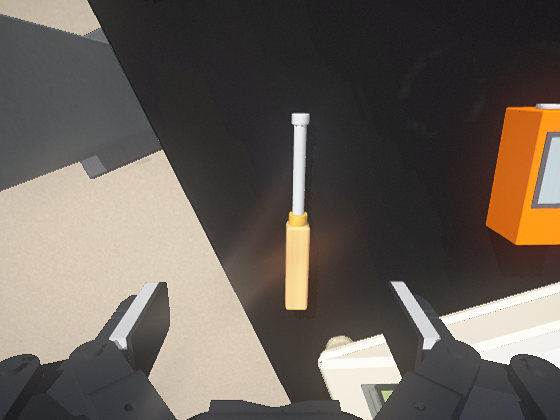

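```bash
python3 -c "
from h import *
st=np.load('st1.npy',allow_pickle=True).item()
n=px2w('wrist',300,119,16,st);f=px2w('wrist',297.8,224,20,st);b=px2w('wrist',297,308,20,st)
print(n,f,b,np.linalg.norm(f-b),np.linalg.norm((n-b)[:2]))
for p,q in((n,b),(f,b)):
  d=p-q;print(np.degrees(np.arctan2(d[1],d[0])))
print(px2w('wrist',320,357,60,st),px2w('wrist',320,357,30,st))
"
```

```text
[ 468.54353135 -173.39298736   16.        ] [ 436.49703817 -250.68314285   20.        ] [ 406.93964357 -324.85970206   20.        ] 79.84861621651415 163.5151511404535
67.8676536003707
68.27402750710054
[ 414.96123627 -348.97378187   60.        ] [ 409.44641678 -374.11013857   30.        ]
```

```bash
python3 -c "
from h import *
plan((423.7,-283.1,22),-22)"
```

```text
t 5.7 at [ 429.4 -220.2  180.2] shift/200 [0.0928 0.303  0.7906] turn/45 [-0.0015  0.0001 -0.0058] F [-0.39  0.45  0.06] open 85.6
```

```bash
python3 -m inch '[[[0.02,0.06,0.05],[0,0,-0.005],1],[[0.04,0.12,0.12],[0,0,-0.005],1],[[0.06,0.2,0.2],[0,0,-0.005],1],[[0.08,0.26,0.3],[0,0,-0.005],1],[[0.093,0.303,0.4],[0,0,-0.005],1],[[0.093,0.303,0.5],[0,0,-0.005],1],[[0.093,0.303,0.6],[0,0,-0.005],1],[[0.093,0.303,0.7],[0,0,-0.005],1],[[0.093,0.303,0.76],[0,0,-0.005],1],[[0.093,0.303,0.79],[0,0,-0.005],1]]' 50; python3 -c "
from h import *
plan((423.7,-283.1,22),-22)"
```

```text
clock: 6.95
ee_pos: [423.1, -283.2, 21.0]
tool_rot: [-0.001, 0.982, -0.191, -0.001]
ft_force: [-0.3, 0.3, -0.5]
opening: 85.0
t 6.95 at [ 423.1 -283.2   21. ] shift/200 [ 0.0027 -0.0016 -0.0048] turn/45 [-0.0018  0.0017 -0.0013] F [-0.27  0.26 -0.54] open 85.0
```

```bash
python3 -m inch '[[[0,0,-0.005],[0,0,0],0.5],[[0,0,-0.005],[0,0,0],0.2],[[0,0,-0.005],[0,0,0],0],[[0,0,-0.005],[0,0,0],0],[[0,0,-0.005],[0,0,0],0],[[0,0,-0.005],[0,0,0],0],[[0,0,-0.005],[0,0,0],0],[[0,0,-0.03],[0,0,0],0],[[0,0,-0.08],[0,0,0],0],[[0,0,-0.15],[0,0,0],0]]' 50; python3 -c "
from h import *
plan((423.7,-283.1,22),-22)
st=monitor.read_state();print(st['wrist_torque'])
st=monitor.read_state(); im=imaging.read_camera('wrist'); cv2.imwrite('pics/w2.png',im[:,:,::-1])
"
```

```text
clock: 8.2
ee_pos: [422.8, -283.0, 51.6]
tool_rot: [-0.001, 0.982, -0.191, -0.001]
ft_force: [-0.5, -0.3, -0.7]
opening: 18.9
t 8.2 at [ 422.8 -283.    51.6] shift/200 [ 0.0047 -0.0012  0.1479] turn/45 [-0.0019  0.0028 -0.0012] F [-0.53 -0.27 -0.71] open 18.9
[-0.05043034 -0.00858807  0.03549068]
```

View pics/w2.png

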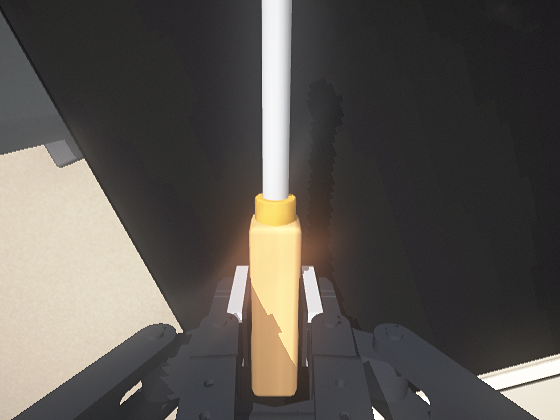

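```bash
python3 -c "
from h import *
O=np.array([566,128.]);d=np.array([np.cos(np.radians(99.3)),np.sin(np.radians(99.3))])
p=O-250*d;print(p)
plan((*p,140),9.3)
"
```

```text
[ 606.40095528 -118.7139291 ]
t 8.25 at [ 424.  -283.9   53.6] shift/200 [ 0.5355 -1.1081 -0.4307] turn/45 [-0.0009 -0.0013 -0.6967] F [-0.18 -0.85 -0.19] open 19.0
```

```bash
python3 -m inch '[[[0,0,-0.2],[0,0,0],0],[[0.02,-0.05,-0.35],[0,0,0],0],[[0.08,-0.15,-0.43],[0,0,-0.1],0],[[0.15,-0.28,-0.43],[0,0,-0.2],0],[[0.22,-0.41,-0.43],[0,0,-0.3],0],[[0.3,-0.54,-0.43],[0,0,-0.4],0],[[0.37,-0.67,-0.43],[0,0,-0.5],0],[[0.44,-0.8,-0.43],[0,0,-0.6],0],[[0.5,-0.9,-0.43],[0,0,-0.66],0],[[0.53,-1,-0.43],[0,0,-0.697],0]]'; python3 -c "
from h import *
st=monitor.read_state(); im=imaging.read_camera('wrist'); cv2.imwrite('pics/w3.png',im[:,:,::-1])
np.save('st3.npy',st,allow_pickle=True)
O=np.array([566,128.]);d=np.array([np.cos(np.radians(99.3)),np.sin(np.radians(99.3))])
p=O-250*d
plan((*p,140),9.3)
"
```

```text
clock: 9.5
ee_pos: [598.2, -137.8, 140.0]
tool_rot: [-0.0, 0.997, 0.082, 0.001]
ft_force: [-0.4, -0.9, -1.0]
opening: 18.5
t 9.55 at [ 599.5 -135.7  140. ] shift/200 [ 0.0481 -0.0783  0.0002] turn/45 [-0.0021 -0.0036  0.0045] F [ 2.67  1.56 -0.63] open 18.8
```

View pics/w3.png

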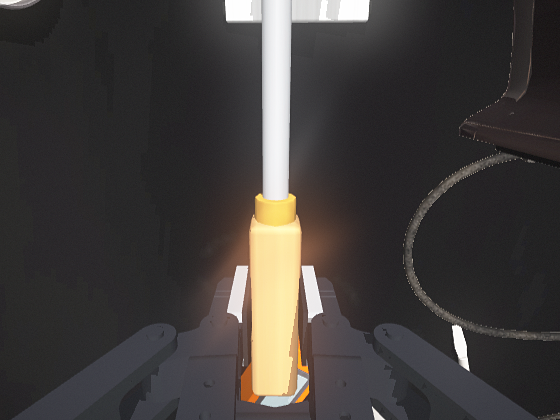

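```bash
python3 -c "
from h import *
st=np.load('st3.npy',allow_pickle=True).item()
a=px2w('wrist',226,21.5,6,st);b=px2w('wrist',369,20,6,st);print(a,b,(a+b)/2,np.linalg.norm(a-b),np.degrees(np.arctan2(*(b-a)[1::-1])))
K,M,o=cam('wrist',st);print(o)
"
```

```text
[548.10439181 -23.3591977    6.        ] [636.79797496  -7.99239097   6.        ] [592.45118338 -15.67579433   6.        ] 90.01494564785386 9.829332070734472
[584.4204263  -56.67624358 264.31937993]
```

```bash
cat > fit.py <<'E'
from h import *
from scipy.optimize import least_squares
T=[((597,60),(-150,-45,6)),((623,237),(-150,45,6)),((87,318),(110,45,6)),((38,128),(110,-35,67)),((340,85),(-30,-35,67)),((362,240),(-30,35,67)),((57,275),(110,35,67))]
S=[((222,277),(-150,45,6)),((322,264),(-150,-45,6)),((157,163),(110,45,6)),((165,105),(110,35,67)),((222,98),(110,-35,67)),((270,150),(-30,-35,67)),((205,168),(-30,35,67))]
obs=[("top",(180+u/6,160+v/6),p) for (u,v),p in T]+[("side",(215+u/3,140+v/3),p) for (u,v),p in S]
def wp(q,p):
    c,s=np.cos(q[2]),np.sin(q[2]); return [q[0]+c*p[0]-s*p[1],q[1]+s*p[0]+c*p[1],p[2]]
for sel in (("top",),("side",),("top","side")):
    f=lambda q:np.concatenate([w2px(n,wp(q,p))-u for n,u,p in obs if n in sel])
    r=least_squares(f,[566,128,1.73],loss="soft_l1",x_scale=[1,1,.01]); print(sel,r.x[:2].round(1),np.degrees(r.x[2]).round(2)); print(f(r.x).reshape(-1,2).round(1).tolist())
E
python3 fit.py
```

```text
('top',) [565.2 128.6] 99.18
[[-0.4, -0.1], [-0.1, 0.6], [-0.4, 0.1], [0.2, 0.0], [0.4, -0.1], [0.1, -1.1], [0.1, 0.4]]
('side',) [569.6 125.8] 99.78
[[0.3, -0.1], [0.0, 0.1], [-0.6, -0.1], [-0.4, 0.4], [2.8, 0.6], [0.5, 0.1], [-2.0, -3.3]]
('top', 'side') [567.2 128.2] 99.72
[[-0.4, -1.2], [0.1, -0.6], [-0.1, -0.3], [0.3, -0.3], [0.4, -0.8], [0.4, -2.0], [0.4, 0.0], [-0.7, -0.5], [-1.1, -0.2], [-1.4, -0.4], [-1.2, 0.1], [2.0, 0.3], [-0.5, -0.1], [-3.0, -3.6]]
```

```bash
python3 -c "
from h import *
O=np.array([567,128.5]);t=np.radians(99.4);d=np.array([np.cos(t),np.sin(t)])
p=O-258*d;print(p)
plan((*p,42),9.4)
"
```

```text
[ 609.13809826 -126.03561769]
t 9.55 at [ 599.5 -135.7  140. ] shift/200 [ 0.0541 -0.0391  0.4902] turn/45 [-0.0021 -0.0037  0.0023] F [ 2.67  1.56 -0.63] open 18.8
```

```bash
python3 -m inch '[[[0.02,-0.02,0.02],[0,0,0],0],[[0.04,-0.03,0.08],[0,0,0],0],[[0.05,-0.04,0.15],[0,0,0],0],[[0.054,-0.04,0.22],[0,0,0],0],[[0.054,-0.04,0.3],[0,0,0],0],[[0.054,-0.04,0.37],[0,0,0],0],[[0.054,-0.04,0.43],[0,0,0],0],[[0.054,-0.04,0.47],[0,0,0],0],[[0.054,-0.04,0.49],[0,0,0],0],[[0.054,-0.04,0.49],[0,0,0],0]]'; python3 -c "
from h import *
st=monitor.read_state()
for n in ('top','side','wrist'):
  im=imaging.read_camera(n); cv2.imwrite('pics/%s4.png'%n,im[:,:,::-1])
crop('pics/top4.png','pics/t4.png',230,160,330,230,8)
crop('pics/side4.png','pics/s4.png',260,170,360,270,6)
plan((609.1,-126,42),9.4)
"
```

```text
clock: 10.8
ee_pos: [609.2, -125.9, 42.0]
tool_rot: [-0.001, 0.997, 0.083, 0.001]
ft_force: [0.1, 0.7, 1.1]
opening: 18.7
t 10.95 at [ 609.6 -125.9   42.6] shift/200 [-0.0024 -0.0001  0.0029] turn/45 [-0.0017 -0.0048  0.0024] F [-0.84 -0.26 -1.74] open 19.1
```

View pics/t4.png

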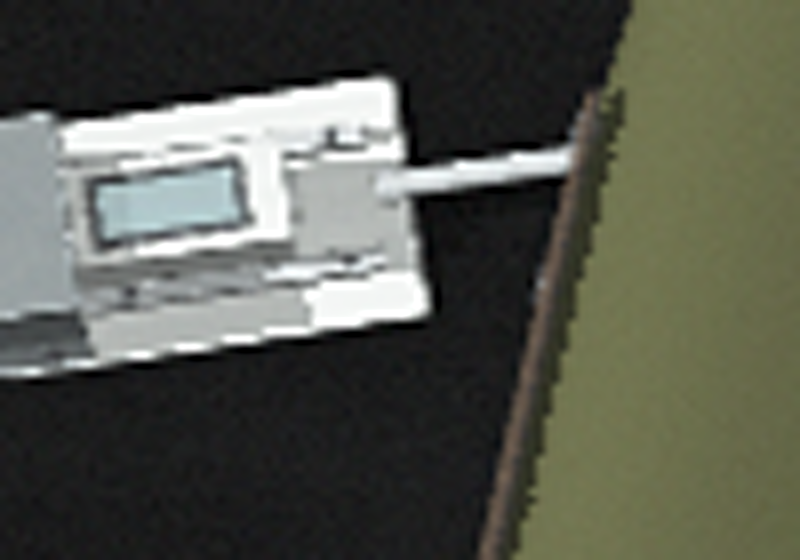

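View pics/s4.png

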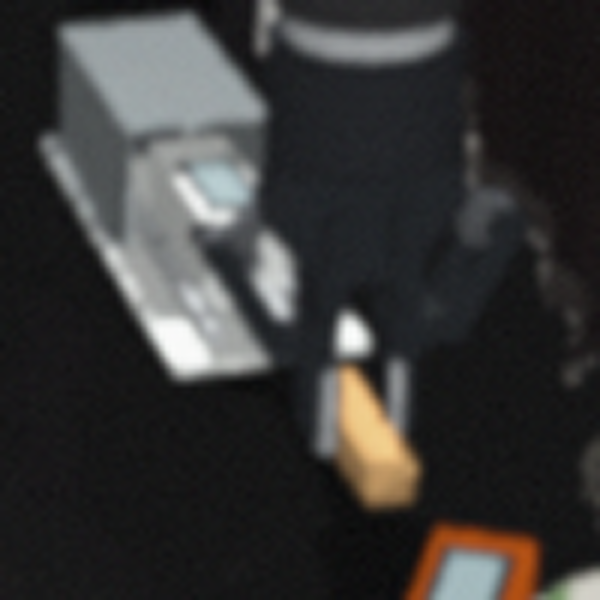

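View pics/wrist4.png

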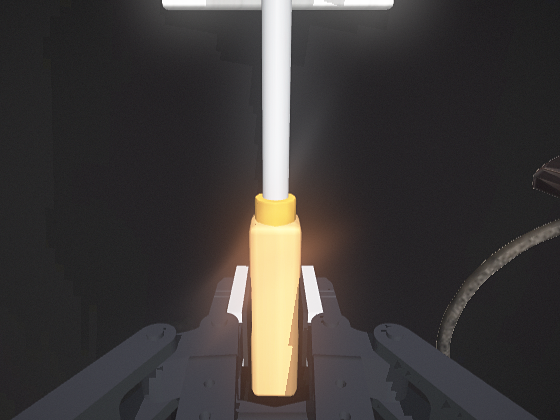

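```bash
python3 -c "
from h import *
c=imaging.calibration('wrist');K=c['camera_matrix'];T=np.linalg.inv(c['tool_from_camera'])
def P(p): q=T[:3,:3]@np.array(p,float)+T[:3,3]; q=K@q; return (q[:2]/q[2]).round(1)
for a in (11.5,14,9):
  for tilt in (-3,0,3):
    s=np.tan(np.radians(tilt))
    z=lambda y:a+s*(-y)   # tilt>0 nose lower
    print(a,tilt,'handle front top',P((-10,-35,z(-35)-10)),P((10,-35,z(-35)-10)),'butt top',P((-10,45,z(45)-10)),P((10,45,z(45)-10)),'shaft at y-80',P((-5,-80,z(-80))),P((5,-80,z(-80))), 'y-110',P((-5,-110,z(-110))),P((5,-110,z(-110))))
O=np.array([567,128.5]);t=np.radians(99.4);d=np.array([np.cos(t),np.sin(t)]);l=np.array([-d[1],d[0]])
g=lambda p:((p[:2]-O)@d,(p[:2]-O)@l)
print('nose',g(px2w('top',230+385/8,160+183/8,31)), 'shaft',g(px2w('top',230+560/8,160+161/8,31)))
for p in((285,146),(285,236),(290,160),(295,245)): print('block',g(px2w('top',230+p[0]/8,160+p[1]/8,50)))
print('plate end',g(px2w('top',230+394/8,160+77/8,6)),g(px2w('top',230+430/8,160+315/8,6)))
"
python3 - <<'E'
import sys; sys.path.insert(0,'.')
from h import *
crop('pics/wrist4.png','pics/w4c.png',200,0,360,400,2)
E
```

```text
11.5 -3 handle front top [247.7 225.3] [303.4 225.2] butt top [252.8 392.3] [298.4 392.3] shaft at y-80 [260.8  93.4] [290.2  93.4] y-110 [259.3  -8. ] [291.6  -8. ]
11.5 0 handle front top [248.1 223.5] [303.  223.4] butt top [252.5 396.6] [298.7 396.6] shaft at y-80 [261.2  93.2] [289.7  93.2] y-110 [260.   -3.7] [290.8  -3.7]
11.5 3 handle front top [248.4 221.7] [302.7 221.7] butt top [252.2 401. ] [299.1 401. ] shaft at y-80 [261.6  93. ] [289.3  93. ] y-110 [2.607e+02 2.000e-01] [2.901e+02 2.000e-01]
14 -3 handle front top [248.2 222.8] [302.9 222.8] butt top [253.1 387.9] [298.1 387.9] shaft at y-80 [261.   93.3] [289.9  93.3] y-110 [259.6  -6.1] [291.2  -6.1]
14 0 handle front top [248.5 221.1] [302.6 221. ] butt top [252.8 392.1] [298.4 392.1] shaft at y-80 [261.4  93.1] [289.4  93. ] y-110 [260.3  -1.9] [290.5  -2. ]
14 3 handle front top [248.9 219.4] [302.2 219.4] butt top [252.5 396.4] [298.7 396.3] shaft at y-80 [261.8  92.9] [289.   92.9] y-110 [260.9   1.8] [289.8   1.8]
9 -3 handle front top [247.2 227.8] [303.9 227.8] butt top [252.5 396.9] [298.8 396.9] shaft at y-
[... 258 characters left out ...]
] [303.2 224.1] butt top [251.8 405.8] [299.4 405.8] shaft at y-80 [261.4  93.1] [289.5  93.1] y-110 [260.4  -1.4] [290.4  -1.5]
nose (np.float64(-139.77996968083173), np.float64(0.3356316569746557)) shaft (np.float64(-202.38412863363058), np.float64(1.7176909900105934))
block (np.float64(-106.31495243315695), np.float64(-13.79691186402427))
block (np.float64(-101.59284802781787), np.float64(17.861116485715804))
block (np.float64(-107.30369076773846), np.float64(-8.597212785888797))
block (np.float64(-104.56180930107296), np.float64(21.5331003820091))
plate end (np.float64(-150.19056144940805), np.float64(-43.450127919205215)) (np.float64(-149.67947266233736), np.float64(45.288326582153715))
```

View pics/w4c.png

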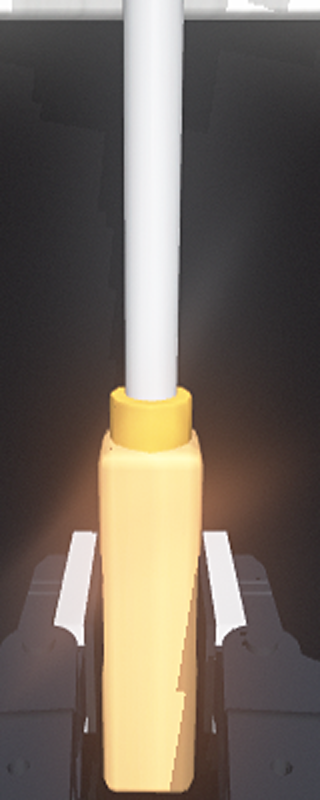

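```bash
cat > shaft.py <<'E'
from h import *
from scipy.optimize import least_squares
import sys
im=cv2.imread(sys.argv[1]).astype(float).sum(2)
c=imaging.calibration('wrist');K=c['camera_matrix'];T=np.linalg.inv(c['tool_from_camera'])
rows=[];L=[];Rr=[]
for r in range(25,185,4):
    s=im[r-1:r+2].mean(0)
    g=np.diff(s)
    def edge(lo,hi,sg):
        seg=s[lo:hi]; 
        if sg<0: seg=seg[::-1]
        a,b=seg[:6].mean(),np.median(seg[-4:]); m=(a+b)/2
        i=np.argmax(seg>m); x=i-1+(m-seg[i-1])/(seg[i]-seg[i-1])
        return lo+x if sg>0 else hi-1-x
    rows.append(r);L.append(edge(250,272,1));Rr.append(edge(279,302,-1))
rows=np.array(rows)+0.;L=np.array(L);Rr=np.array(Rr)
print(np.c_[rows,L,Rr,Rr-L][::8].round(2))
def proj(p): q=K@(T[:3,:3]@p+T[:3,3]); return q[:2]/q[2]
def res(q):
    a,s,x0,xs=q; out=[]
    for sx,obs in((-5,L),(5,Rr)):
        ys=np.linspace(-120,-35,40); P=np.array([proj(np.array([x0+xs*y+sx,y,a-s*y])) for y in ys])
        o=np.argsort(P[:,1]); out.append(np.interp(rows,P[o,1],P[o,0])-obs)
    return np.concatenate(out)
r=least_squares(res,[11.5,0,0,0],x_scale=[1,.01,1,.01],loss="soft_l1",f_scale=.3); a,s,x0,xs=r.x
print("axis below TCP",a,"tilt deg",np.degrees(np.arctan(s)),"at nose below TCP",a+125*s,"x at nose",x0-125*xs,"rms",np.sqrt(np.mean(r.fun**2)))
E
python3 shaft.py pics/wrist4.png; python3 shaft.py pics/w2.png;python3 shaft.py pics/w3.png
```

```text
[[ 25.   261.79 290.55  28.76]
 [ 57.   261.81 290.29  28.48]
 [ 89.   261.84 289.45  27.61]
 [121.   262.4  289.26  26.86]
 [153.   262.45 288.34  25.89]]
axis below TCP 18.68210903227359 tilt deg -1.2080239556569459 at nose below TCP 16.046219005378124 x at nose 0.37804598258874283 rms 0.1312706670262995
[[ 25.   261.54 290.06  28.53]
 [ 57.   261.56 289.69  28.13]
 [ 89.   261.57 289.08  27.51]
 [121.   261.86 289.02  27.17]
 [153.   261.9  288.    26.1 ]]
axis below TCP 16.642420005974248 tilt deg 0.5071752921980955 at nose below TCP 17.748933748401868 x at nose 0.28707083799670974 rms 0.17321071928484433
[[ 25.   261.81 290.48  28.66]
 [ 57.   261.83 290.29  28.46]
 [ 89.   261.85 289.45  27.6 ]
 [121.   262.39 289.26  26.87]
 [153.   262.43 288.33  25.89]]
axis below TCP 18.369713100595057 tilt deg -0.888440249682452 at nose below TCP 16.431281792173877 x at nose 0.3763867697812153 rms 0.13020337470282067
```

```bash
python3 -m inch '[[[0,-0.03,0],[0,0,0],0],[[0,-0.06,0],[0,0,0],0],[[0,-0.09,0],[0,0,0],0],[[0,-0.12,0],[0,0,0],0],[[0,-0.15,0],[0,0,0],0],[[0,-0.18,0],[0,0,0],0],[[0,-0.21,0],[0,0,0],0],[[0,-0.24,0],[0,0,0],0],[[0,-0.265,0],[0,0,0],0],[[0,-0.275,0],[0,0,0],0]]'; python3 -c "
from h import *
st=monitor.read_state();print(st['ft_force'])
for n in ('top','wrist'):
  im=imaging.read_camera(n); cv2.imwrite('pics/%s5.png'%n,im[:,:,::-1]);print(monitor.read_state()['ft_force'])
crop('pics/top5.png','pics/t5.png',230,160,330,230,8)
O=np.array([567,128.5]);t=np.radians(99.4);d=np.array([np.cos(t),np.sin(t)])
p=O-203*d
plan((*p,42.5),9.4)
"
```

```text
clock: 12.2
ee_pos: [600.4, -71.4, 42.6]
tool_rot: [-0.001, 0.997, 0.083, 0.002]
ft_force: [0.5, -2.4, -0.3]
opening: 18.7
[ 0.53367011 -2.42618893 -0.32118933]
[ 1.04493073 -0.92926962 -1.18801098]
[ 0.72737287 -1.09015285 -0.83644144]
t 12.3 at [600.4 -71.2  42.6] shift/200 [-0.0015  0.0025  0.0005] turn/45 [-0.0025 -0.0047  0.0028] F [ 0.73 -1.09 -0.84] open 18.8
```

View pics/t5.png

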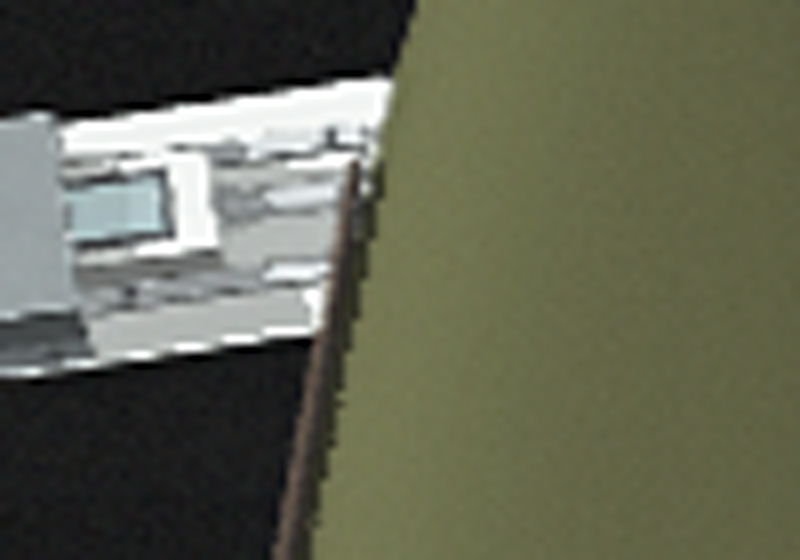

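View pics/wrist5.png

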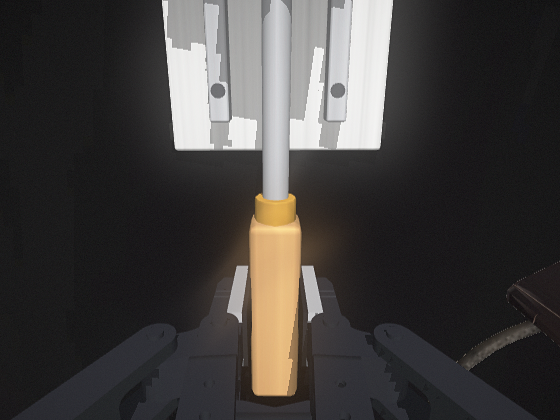

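```bash
cat > ck.py <<'E'
from h import *
O=np.array([567,128.5]);t=np.radians(99.4);d=np.array([np.cos(t),np.sin(t)]);l=np.array([-d[1],d[0]])
st=monitor.read_state(); e=st['ee_pos'][:2]-O
print("t",round(st['clock'],2),"along",round(e@d,2),"lat",round(e@l,2),"z",round(st['ee_pos'][2],1),"F along",round(st['ft_force'][:2]@d,2),"F lat",round(st['ft_force'][:2]@l,2),"tq",st['wrist_torque'].round(2),"jt",st['joint_torque'].round(2)[:1])
E
python3 ck.py
python3 -m inch '[[[0,-0.004,0],[0,0,0],0],[[0,-0.008,0],[0,0,0],0],[[0,-0.012,0],[0,0,0],0],[[0,-0.016,0],[0,0,0],0],[[0,-0.02,0],[0,0,0],0],[[0,-0.024,0],[0,0,0],0],[[0,-0.028,0],[0,0,0],0],[[0,-0.032,0],[0,0,0],0],[[0,-0.036,0],[0,0,0],0],[[0,-0.04,0],[0,0,0],0]]'; python3 ck.py
```

```text
t 12.3 along -202.5 lat -0.31 z 42.6 F along -1.19 F lat -0.54 tq [-0.21 -0.07 -0.04] jt [0.71]
clock: 13.55
ee_pos: [599.0, -63.3, 42.6]
tool_rot: [-0.001, 0.997, 0.083, 0.002]
ft_force: [0.4, -3.7, -0.7]
opening: 18.7
t 13.55 along -194.42 lat -0.27 z 42.6 F along -3.74 F lat 0.18 tq [-0.69 -0.1  -0.03] jt [1.51]
```

```bash
python3 -m inch '[[[0,-0.0015,0],[0,0,0],0],[[0,-0.003,0],[0,0,0],0],[[0,-0.0045,0],[0,0,0],0],[[0,-0.006,0],[0,0,0],0],[[0,-0.0075,0],[0,0,0],0],[[0,-0.009,0],[0,0,0],0],[[0,-0.0105,0],[0,0,0],0],[[0,-0.012,0],[0,0,0],0],[[0,-0.0135,0],[0,0,0],0],[[0,-0.015,0],[0,0,0],0]]' >/dev/null; python3 ck.py
```

```text
t 14.8 along -191.43 lat -0.27 z 42.6 F along -2.17 F lat 0.48 tq [-0.61 -0.11  0.04] jt [1.55]
```

```bash
python3 -m inch '[[[0,-0.0015,0],[0,0,0],0],[[0,-0.003,0],[0,0,0],0],[[0,-0.0045,0],[0,0,0],0],[[0,-0.006,0],[0,0,0],0],[[0,-0.0075,0],[0,0,0],0],[[0,-0.009,0],[0,0,0],0],[[0,-0.0105,0],[0,0,0],0],[[0,-0.012,0],[0,0,0],0],[[0,-0.0135,0],[0,0,0],0],[[0,-0.015,0],[0,0,0],0]]' >/dev/null; python3 ck.py
```

```text
t 16.05 along -188.37 lat -0.23 z 42.6 F along -2.51 F lat -0.6 tq [-0.64 -0.08  0.06] jt [1.54]
```

```bash
python3 -m inch '[[[0,-0.0015,0],[0,0,0],0],[[0,-0.003,0],[0,0,0],0],[[0,-0.0045,0],[0,0,0],0],[[0,-0.006,0],[0,0,0],0],[[0,-0.0075,0],[0,0,0],0],[[0,-0.009,0],[0,0,0],0],[[0,-0.0105,0],[0,0,0],0],[[0,-0.012,0],[0,0,0],0],[[0,-0.0135,0],[0,0,0],0],[[0,-0.015,0],[0,0,0],0]]' >/dev/null; python3 ck.py
```

```text
t 17.3 along -185.33 lat -0.25 z 42.6 F along -2.27 F lat -1.22 tq [-0.64 -0.1  -0.02] jt [1.54]
```

```bash
python3 -m inch '[[[0,-0.0015,0],[0,0,0],0],[[0,-0.003,0],[0,0,0],0],[[0,-0.0045,0],[0,0,0],0],[[0,-0.006,0],[0,0,0],0],[[0,-0.0075,0],[0,0,0],0],[[0,-0.009,0],[0,0,0],0],[[0,-0.0105,0],[0,0,0],0],[[0,-0.012,0],[0,0,0],0],[[0,-0.0135,0],[0,0,0],0],[[0,-0.015,0],[0,0,0],0]]' >/dev/null; python3 ck.py
```

```text
t 18.55 along -182.33 lat -0.24 z 42.7 F along -1.74 F lat 0.07 tq [-0.6  -0.1   0.03] jt [1.53]
```

```bash
python3 -m inch '[[[0,-0.0015,0],[0,0,0],0],[[0,-0.003,0],[0,0,0],0],[[0,-0.0045,0],[0,0,0],0],[[0,-0.006,0],[0,0,0],0],[[0,-0.0075,0],[0,0,0],0],[[0,-0.009,0],[0,0,0],0],[[0,-0.0105,0],[0,0,0],0],[[0,-0.012,0],[0,0,0],0],[[0,-0.0135,0],[0,0,0],0],[[0,-0.015,0],[0,0,0],0]]' >/dev/null; python3 ck.py
```

```text
t 19.8 along -179.29 lat -0.23 z 42.6 F along -2.1 F lat -0.33 tq [-0.63 -0.11  0.01] jt [1.53]
```

```bash
python3 -m inch '[[[0,-0.0015,0],[0,0,0],0],[[0,-0.003,0],[0,0,0],0],[[0,-0.0045,0],[0,0,0],0],[[0,-0.006,0],[0,0,0],0],[[0,-0.0075,0],[0,0,0],0],[[0,-0.009,0],[0,0,0],0],[[0,-0.0105,0],[0,0,0],0],[[0,-0.012,0],[0,0,0],0],[[0,-0.0135,0],[0,0,0],0],[[0,-0.015,0],[0,0,0],0]]' >/dev/null; python3 ck.py
```

```text
t 21.05 along -176.29 lat -0.23 z 42.6 F along -2.18 F lat 0.24 tq [-0.61 -0.1  -0.03] jt [1.53]
```

```bash
python3 -m inch '[[[0,-0.0015,0],[0,0,0],0],[[0,-0.003,0],[0,0,0],0],[[0,-0.0045,0],[0,0,0],0],[[0,-0.006,0],[0,0,0],0],[[0,-0.0075,0],[0,0,0],0],[[0,-0.009,0],[0,0,0],0],[[0,-0.0105,0],[0,0,0],0],[[0,-0.012,0],[0,0,0],0],[[0,-0.0135,0],[0,0,0],0],[[0,-0.015,0],[0,0,0],0]]' >/dev/null; python3 ck.py
```

```text
t 22.3 along -173.28 lat -0.18 z 42.6 F along -2.74 F lat -0.54 tq [-0.61 -0.03  0.04] jt [1.52]
```

```bash
python3 -m inch '[[[0,-0.0015,0],[0,0,0],0],[[0,-0.003,0],[0,0,0],0],[[0,-0.0045,0],[0,0,0],0],[[0,-0.006,0],[0,0,0],0],[[0,-0.0075,0],[0,0,0],0],[[0,-0.009,0],[0,0,0],0],[[0,-0.0105,0],[0,0,0],0],[[0,-0.012,0],[0,0,0],0],[[0,-0.0135,0],[0,0,0],0],[[0,-0.015,0],[0,0,0],0]]' >/dev/null; python3 ck.py
```

```text
t 23.55 along -170.9 lat -0.2 z 42.8 F along -6.55 F lat -0.27 tq [-1.28 -0.14  0.04] jt [3.4]
```

```bash
python3 -m inch '[[[0,-0.003,0],[0,0,0],0],[[0,-0.003,0],[0,0,0],0],[[0,-0.004,0],[0,0,0],0],[[0,-0.004,0],[0,0,0],0],[[0,-0.005,0],[0,0,0],0],[[0,-0.005,0],[0,0,0],0],[[0,-0.006,0],[0,0,0],0],[[0,-0.006,0],[0,0,0],0],[[0,-0.006,0],[0,0,0],0],[[0,-0.006,0],[0,0,0],0]]' >/dev/null; python3 ck.py; python3 -c "
from h import *
im=imaging.read_camera('top'); cv2.imwrite('pics/top6.png',im[:,:,::-1])
im=imaging.read_camera('wrist'); cv2.imwrite('pics/wrist6.png',im[:,:,::-1])
crop('pics/top6.png','pics/t6.png',210,160,310,230,8)"; python3 ck.py;python3 shaft.py pics/wrist6.png
```

```text
t 24.8 along -170.83 lat -0.25 z 42.9 F along -6.4 F lat 1.07 tq [-1.47 -0.11  0.04] jt [4.06]
t 24.9 along -170.85 lat -0.24 z 42.9 F along -6.86 F lat 0.58 tq [-1.51 -0.11  0.07] jt [4.06]
[[ 25.   266.93 284.42  17.48]
 [ 57.   267.22 285.06  17.84]
 [ 89.   267.24 284.56  17.32]
 [121.   267.5  284.23  16.73]
 [153.   249.42 301.57  52.15]]
axis below TCP -382.9409255599557 tilt deg 78.45902434826516 at nose below TCP 229.21251276873892 x at nose 1.0247726475524201 rms 4.762836308560084
```

View pics/t6.png

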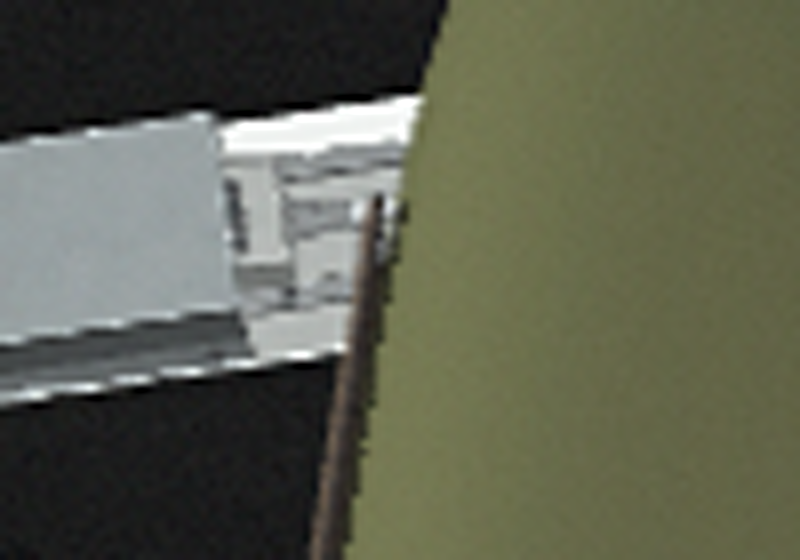

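View pics/wrist6.png

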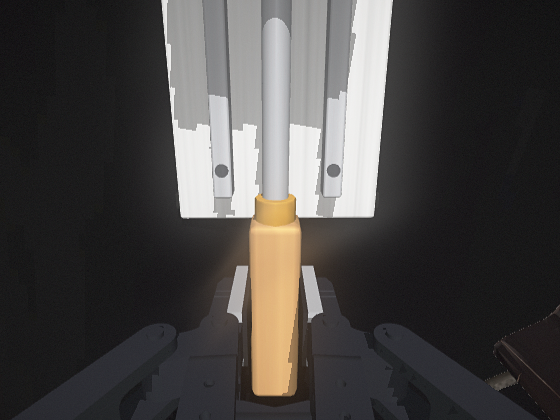

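```bash
python3 -m inch '[[[0,-0.005,0],[0,0,0],0],[[0,-0.006,0],[0,0,0],0],[[0,-0.007,0],[0,0,0],0],[[0,-0.008,0],[0,0,0],0],[[0,-0.009,0],[0,0,0],0],[[0,-0.01,0],[0,0,0],0],[[0,-0.01,0],[0,0,0],0],[[0,-0.01,0],[0,0,0],0],[[0,-0.01,0],[0,0,0],0],[[0,-0.01,0],[0,0,0],0]]' >/dev/null; python3 ck.py
```

```text
t 26.15 along -170.76 lat -0.32 z 43.2 F along -9.74 F lat 0.87 tq [-1.96 -0.16  0.11] jt [5.39]
```

```bash
python3 -m inch '[[[0,0.02,0],[0,0,0],0],[[0,0.06,0],[0,0,0],0],[[0,0.12,0],[0,0,0],0],[[0,0.2,0],[0,0,0],0],[[0,0.28,0],[0,0,0],0],[[0,0.36,0],[0,0,0],0],[[0,0.44,0],[0,0,0],0],[[0,0.5,-0.05],[0,0,0],0],[[0,0.55,-0.15],[0,0,0],0],[[0,0.55,-0.25],[0,0,0],0]]' >/dev/null; python3 ck.py; python3 -c "
from h import *
im=imaging.read_camera('top'); cv2.imwrite('pics/top7.png',im[:,:,::-1])
crop('pics/top7.png','pics/t7.png',180,160,300,260,6)
plan((480,-245,90),9.4)"
```

```text
t 27.4 along -281.61 lat -0.25 z 95.0 F along -0.25 F lat 0.0 tq [ 0.02 -0.04 -0.  ] jt [-0.64]
t 27.45 at [ 614.8 -149.4   98. ] shift/200 [-0.7435  0.3616  0.0368] turn/45 [ 0.0091 -0.0099 -0.0003] F [ 0.71 -1.13  0.68] open 18.9
```

View pics/t7.png

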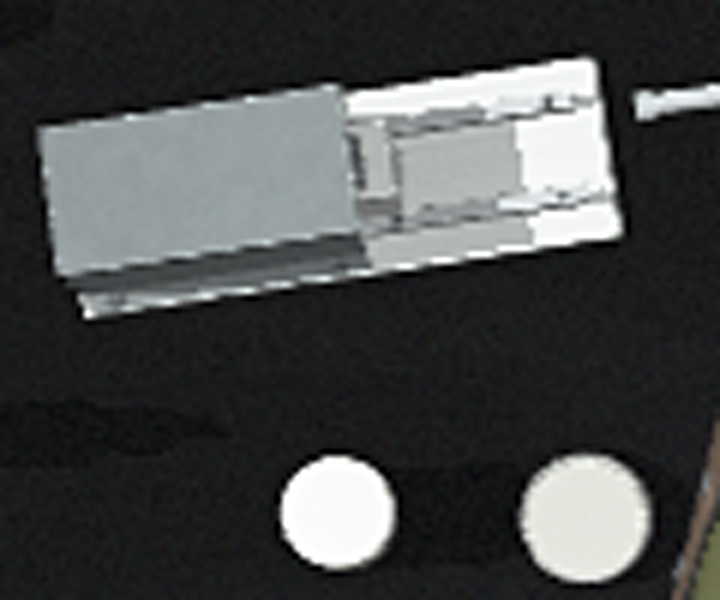

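```bash
python3 -m inch '[[[-0.04,0.02,0],[0,0,0],0],[[-0.1,0.05,0],[0,0,0],0],[[-0.2,0.1,0],[0,0,0],0],[[-0.3,0.15,0],[0,0,0],0],[[-0.4,0.2,0],[0,0,0],0],[[-0.5,0.25,0],[0,0,0],0],[[-0.6,0.3,0],[0,0,0],0],[[-0.68,0.34,0],[0,0,0],0],[[-0.72,0.36,0],[0,0,0],0],[[-0.74,0.36,0],[0,0,0],0]]' >/dev/null; python3 -c "
from h import *
plan((480,-245,23),9.4)"
```

```text
t 28.7 at [ 480.4 -244.9   97.4] shift/200 [-0.005  -0.0024  0.3722] turn/45 [ 0.0091 -0.0104 -0.001 ] F [ 0.32 -0.17 -1.74] open 18.5
```

```bash
python3 -m inch '[[[0,0,0.03],[0.009,-0.01,0],0],[[0,0,0.08],[0.009,-0.01,0],0],[[0,0,0.14],[0.009,-0.01,0],0],[[0,0,0.2],[0.009,-0.01,0],0],[[0,0,0.25],[0.009,-0.01,0],0],[[0,0,0.29],[0.009,-0.01,0],0],[[0,0,0.32],[0.009,-0.01,0],0],[[0,0,0.34],[0.009,-0.01,0],0],[[0,0,0.355],[0.009,-0.01,0],0],[[0,0,0.362],[0.009,-0.01,0],0]]' >/dev/null; python3 ck.py; python3 -c "
from h import *
im=imaging.read_camera('side'); cv2.imwrite('pics/side8.png',im[:,:,::-1])
crop('pics/side8.png','pics/s8.png',220,200,340,290,6)
plan((480,-245,22.5),9.4)"
```

```text
t 29.95 along -354.81 lat 145.77 z 25.0 F along 0.01 F lat 0.64 tq [-0.06  0.01  0.05] jt [-0.]
t 30.0 at [ 481.1 -245.3   24.9] shift/200 [-0.0051 -0.0024  0.0122] turn/45 [ 0.0001 -0.0005 -0.0009] F [ 0.    0.36 -1.74] open 19.0
```

View pics/s8.png

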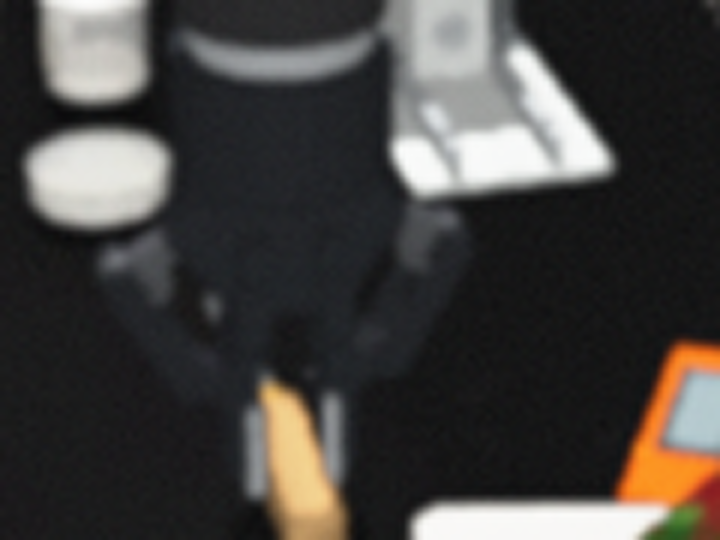

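Lower the last 2.5 mm with a check.

```bash
python3 -m inch '[[[0,0,0.002],[0,0,0],0],[[0,0,0.004],[0,0,0],0],[[0,0,0.006],[0,0,0],0],[[0,0,0.008],[0,0,0],0],[[0,0,0.01],[0,0,0],0],[[0,0,0.012],[0,0,0],0],[[0,0,0.012],[0,0,0],0.05],[[0,0,0.012],[0,0,0],0.1],[[0,0,0.012],[0,0,0],0.15],[[0,0,0.012],[0,0,0],0.2]]'  20; python3 ck.py
```

```text
clock: 31.25
ee_pos: [481.1, -245.4, 22.8]
tool_rot: [0.0, 0.997, 0.082, 0.0]
ft_force: [-1.9, 0.6, 5.2]
opening: 18.6
t 31.25 along -354.81 lat 145.78 z 22.8 F along 0.86 F lat 1.78 tq [0.17 0.38 0.05] jt [0.13]
```

```bash
python3 -m inch '[[[0,0,0],[0,0,0],0.25],[[0,0,0],[0,0,0],0.3],[[0,0,0],[0,0,0],0.4],[[0,0,0],[0,0,0],0.5],[[0,0,0],[0,0,0],0.6],[[0,0,0],[0,0,0],0.6],[[0,0,-0.02],[0,0,0],0.6],[[0,0,-0.1],[0,0,0],0.6],[[0,0,-0.25],[0,0,0],0.6],[[0,0,-0.4],[0,0,0],0.6]]'; python3 -m inch '[[[0,0,-0.1],[0,0,0],0.6],[[0,0.06,-0.2],[0,0,0],0.6],[[0,0.12,-0.3],[0,0,0],0.6],[[0,0.18,-0.3],[0,0,0],0.6],[[0,0.18,-0.3],[0,0,0],0.6],[[0,0.18,-0.3],[0,0,0],0.6],[[0,0.18,-0.3],[0,0,0],0.6],[[0,0.18,-0.3],[0,0,0],0.6],[[0,0.18,-0.3],[0,0,0],0.6],[[0,0.18,-0.3],[0,0,0],0.6]]'; python3 -c "
from h import *
for n in ('side','top','wrist'):
  im=imaging.read_camera(n); cv2.imwrite('pics/%s9.png'%n,im[:,:,::-1])
crop('pics/top9.png','pics/t9.png',180,160,300,260,6)
crop('pics/side9.png','pics/s9.png',210,160,350,280,5)
"
```

```text
clock: 32.5
ee_pos: [481.2, -245.4, 104.7]
tool_rot: [0.0, 0.997, 0.082, 0.001]
ft_force: [-0.7, -0.2, 0.2]
opening: 51.1
clock: 33.75
ee_pos: [487.0, -280.8, 164.7]
tool_rot: [0.0, 0.997, 0.082, 0.001]
ft_force: [0.2, -0.6, 0.2]
opening: 51.3
```

View pics/s9.png

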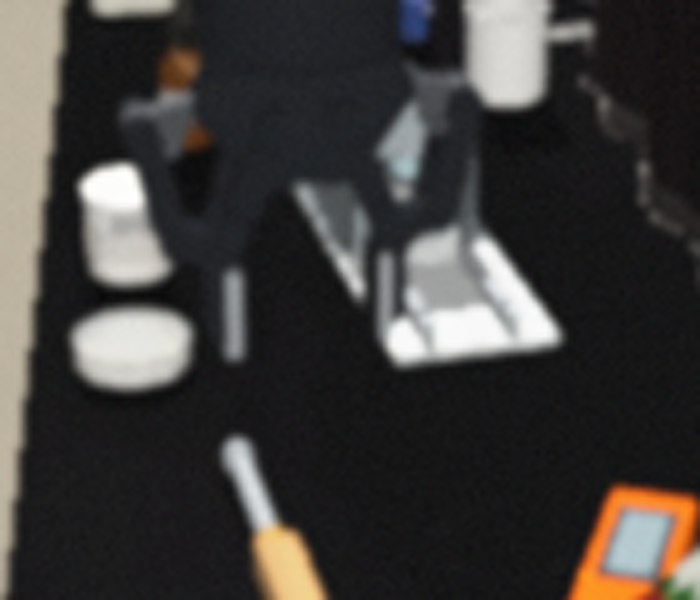

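View pics/t9.png

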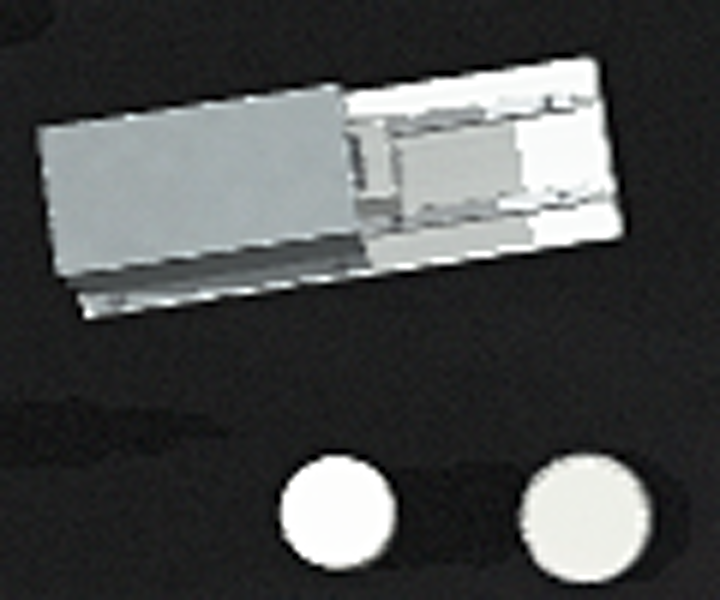

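View pics/wrist9.png

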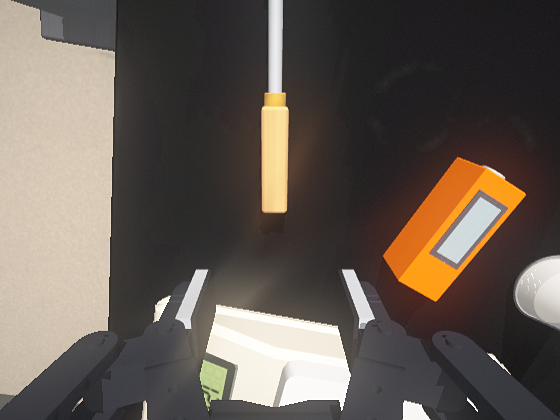

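The side and wrist pictures show the rod lying flat, with its nose at side px (257,250) and clear of the guide. The top picture shows the carriage still in, its rear at top px (246,187), and the jar, dish and guide where they were.

```bash
python3 -c "
from plant import workorder
print(workorder.hand_in())"
```

```text
the job is handed in; nothing more can be done
None
```

I pushed the carriage in until it stopped against something solid, which I take to be the hidden end stop. I then laid the rod flat on the worktop, clear of the guide, and handed the job in at about 34 s of the 53 s allowed.

- **Push:** I gripped the rod by its handle. One slow approach stroke moved the carriage about 24 mm, then I used one 8 mm push and 3 mm pushes. These took about 2–4 N.
- **Stop:** At rod position -170.8 mm the force rose to about 6.5 N. Two more gentle presses, up to about 9.7 N, moved the carriage no further. That is below the 15 N at which the stop slips, so it should not have shifted. I could not see the stop, so this rests on the force and the lack of movement.
- **Last checks:** The last pictures show the carriage where I left it, its rear still outside the hood. The jar and dish had not moved. The dropper bottle was partly hidden behind the gripper in the side view, and I did not check it in the final top view, but the arm never went down near it.
- **Disagreements:**
  - The side and top cameras put the guide about 4–5 mm apart. I used a value in between and confirmed the alignment in the wrist picture.
  - Estimates of the rod's tilt in the grip varied by a degree or more, up to about 3° on one reading. The nose height was therefore known only to about 3 mm, and I judged it still well on the button.
  - The last shaft-fit check, run on the wrist picture with the carriage at the stop, failed and I ignored it.

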